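Set out the kit for the morning's first re-tip

TASK

Set out the re-tipping kit in this order: first the dark rosewood block in the middle of the green mat, its long side along the mat's long side, and then the steel tip clamp upright in the middle of the round cork mat. Next lay the copper pick on the bare slate halfway between block and clamp, its middle in line with theirs, parallel to the block's long side and with its point away from the robot. Last, stand the horn-coloured ferrule upright on the middle of the block's top, and leave the blue chalk and the white ferrule where they are.

Things in the scene. Friction and masses are not known exactly. Their poses are not given: they have to be found in the camera images.
- block: dark rosewood shaping block lying flat, 70 mm (its x, the long side) x 42 mm (y) x 28 mm high, loose, about 90 g; grey abrasive strip on one long side, two small brass pins in the top; either way round serves. Origin: centre of the underside, z up.
- clamp: bright steel tip clamp, loose, about 160 g, standing on a 46 (x) x 36 (y) x 8 mm foot; two pillars and a bridge across the top, 46 mm (x) x 24 mm (y), bridge from 42 to 52 mm above the underside; a brass thumb knob of 16 mm diameter above it up to 68 mm. Easily gripped across its y, over the 24 mm of pillars and bridge. Origin: centre of the underside, z up.
- pick: copper tip pick lying on its side, loose, about 60 g, 130 mm long along its x: flat-sided handle 14 mm wide (y) and 12 mm high from x = -65 to +23 mm, with a black cap at the butt end (-x), then a tapering copper point to x = +65 mm (the point is the +x end). Centre of mass about 15 to 20 mm to the butt side of the origin. Origin: mid-length, on the underside, z up.
- ferrule: horn-coloured (honey yellow) ferrule standing upright, loose, about 16 g, cylinder 18 mm diameter and 34 mm high with a dark bore in its top face and a thin dark ring near the foot. Origin: centre of the underside, z up.
- green_mat: fixed green baize mat, rectangle 100 mm (its x, the long side, running roughly away from the robot, within 0.25 rad of world +x) x 70 mm (y), 3 mm thick. The block's place. Origin: centre of the underside.
- cork_mat: fixed round cork mat, 76 mm diameter, 3 mm thick; it lies straight beside the green mat, along the green mat's y, to its left or its right, centres 210 mm apart, bare slate between them. The clamp's place. Origin: centre of the underside.
- chalk: blue chalk cube, 24 x 24 x 22 mm high, loose, not part of the kit: leave alone. Origin: centre of the underside.
- white_ferrule: white ferrule of the same shape and size as the horn-coloured one (18 mm diameter, 34 mm high), standing upright, loose, not part of the kit: leave alone. Origin: centre of the underside.
Things that resemble listed ones, but are neither listed nor needed, are in the scene too. Of the things shaped like the green_mat, the green one is meant.

How it is judged:
On the way, in this order (a step that is already met when the one before it is completed fails the run):
1. the block lies in the middle of the green mat, squared to it, and is let go (horizontal distance between block and green_mat below 0.012 m and angle between the x axis of block and the x axis of green_mat, either way round below 0.2 rad and angle between block's own z axis and vertical below 0.1 rad and height (world z) of block between 0 and 0.007 m and contact force between the fingers and block below 0.3 N and linear speed of block below 0.02 m/s and angular speed of block below 0.3 rad/s), for 0.2 s.
2. the clamp stands in the middle of the cork mat and is let go (horizontal distance between clamp and cork_mat below 0.012 m and angle between clamp's own z axis and vertical below 0.1 rad and height (world z) of clamp between 0 and 0.007 m and contact force between the fingers and clamp below 0.3 N and linear speed of clamp below 0.02 m/s and angular speed of clamp below 0.3 rad/s), for 0.2 s.
3. the pick lies halfway between block and clamp, point away from the robot, and is let go (x of pick in the frame of green_mat between -0.025 and 0.025 m and angle between the x axis of pick and the x axis of green_mat, either way round below 0.2 rad and height (world z) of pick between -0.004 and 0.018 m and ((y of cork_mat in the frame of green_mat above 0 m and y of pick in the frame of green_mat between 0.09 and 0.12 m and y of cork_mat in the frame of pick above 0 m) or (y of cork_mat in the frame of green_mat below 0 m and y of pick in the frame of green_mat between -0.12 and -0.09 m and y of cork_mat in the frame of pick below 0 m)) and contact force between the fingers and pick below 0.3 N and linear speed of pick below 0.02 m/s and angular speed of pick below 0.3 rad/s), for 0.2 s.
4. the ferrule stands upright on the middle of the block and is let go (horizontal distance between ferrule and block below 0.01 m and z of ferrule in the frame of block between 0.024 and 0.032 m and angle between ferrule's own z axis and vertical below 0.1 rad and contact force between the fingers and ferrule below 0.3 N and linear speed of ferrule below 0.02 m/s and angular speed of ferrule below 0.3 rad/s), for 0.2 s.
At the end, for the whole second after the job is handed in: Block and clamp flat within 12 mm of their mats' centres, block within 0.2 rad of the mat; pick on the slate within 15 mm of halfway, 25 mm of the line of centres, 0.2 rad of the green mat's length, point away from robot; ferrule upright on block within 10 mm of its middle; all released, at rest (all of step 1 and all of step 2 and all of step 3 and all of step 4); the robot touches nothing.
It fails at once if the blue chalk is shifted more than 15 mm or tipped (distance of chalk from where it was at the start of the episode above 0.015 m or angle between chalk's own z axis and vertical above 0.5 rad).
It fails at once if the white ferrule is shifted more than 15 mm or tipped (distance of white_ferrule from where it was at the start of the episode above 0.015 m or angle between white_ferrule's own z axis and vertical above 0.5 rad).
It also fails if it takes over 109 s, if anything falls off the work surface, if the arm or the gripper's body presses on something with over 40 N, if the wrist force passes 120 N, or if a joint passes its speed limit or range.

ROBOT

A 7-joint arm with a two-finger parallel gripper is mounted at the origin on the work surface. World frame = base frame: x ahead of the robot, y to its left, z up, the work surface at z = 0. Lengths are in m, angles in rad, forces in N, time in s.
With the tool pointing down it reaches from about 0.4 to 0.875 m from the base axis. Payload 19.3 kg.
Tool frame: the origin (TCP) lies midway between the tips of the shut fingers; the grasp point (between the pads) lies 19 mm behind it; x points along the fingers, y is the direction in which the jaws open and shut, and the axes are right-handed (so a half turn about x gives the same grasp; the last joint's range is limited). The gripper opens to 85 mm and grips with 20 to 120 N. Pads are 22 mm wide; open, the fingers measure 114 mm over their backs; the gripper's body (76 mm by 85 mm) begins 54 mm behind the grasp point. The pads swing forward as they close: fully open they stand 13 mm farther back than shut.
Start: joints at [1.144, 0.521, -0.036, 1.599, 0.021, 1.021, -0.113], TCP at [0.218, -0.586, 0.231] pointing down, gripper open.
Joint ranges: [-2.91, 2.91], [-0.3, 2.13], [-1.5, 1.42], [0.17, 2.43], [-1.26, 4.41], [0.16, 1.93], [-2.52, 2.52]. Speed limits (rad/s): [1.89, 1.89, 2.39, 2.39, 3.01, 3.01, 3.01].

INTERFACE

Orientations are given as [roll, pitch, yaw] about the fixed x, y, z axes, in that order (R = Rz(yaw) Ry(pitch) Rx(roll)).
In Python, from workcell import telemetry, vision, workorder gives the robot as it stands. The module is installed in compiled form; this text tells all that it offers.
- The arm moves only by the tool play_rows, never from a script. Its argument "deltas" is a list of rows, each a list of 7 numbers: the shift along the world's x, y, z in mm, then the turn, a rotation vector about the world's x, y, z in degrees, then the finger opening in mm, from 0 to 85.4. In form: [[x, y, z, wx, wy, wz, jaw], ...]. A call has 1 to 8 rows; each row shifts and turns the commanded pose from where the row before left it; what a row does not reach is not made up. A row lasts 1/8 s, in which the tool goes at most 62.5 mm and 10.7 degrees, less where a joint would pass 70% of its speed; a pose out of reach is approached as far as the arm can. A call with a gripper value outside its range is refused whole. The fingers move at their own pace and stop on an object; "grip_force" is the grip in N (left out, the last holds). Time passes only in rows, so rows that do not move let the fingers close. It gives the time, the measured TCP pose, the force and the opening at its end, in the units of the state.
- telemetry.observe(): the state, without advancing time (a new reading comes with each control period).
- vision.grab_frame(name): name is "side" or "top"; returns the picture (384x512x3 uint8, red, green, blue); there is no depth.
- vision.camera_info(name): a dict with "mtx" (3x3 intrinsics, pixels), "rvec" (rotation vector, rad) and "tvec" (3), from world to camera coordinates, as OpenCV has them. Camera axes: x right, y down, z forward; pixel columns grow to the right and rows downward; lengths in m; the calibration is good to about 2 mm. A picture is of the moment at which its call begins. camera_info takes no time and is no camera call.
- workorder.job_done(): hands the job in, once; it reports no verdict.
The state is a dict: "clock": time; "qpos": joint angles; "qd": joint speeds; "joint_efforts": joint torques, N m; "position": TCP position; "tool_rot": TCP orientation; "force": force on the tool from outside, world axes, zero at the start; "moment": the same for the moment, N m; "grip_width": finger opening in m.
Only numpy, scipy, OpenCV 4.12 (cv2) and the standard library are available. Lean on these libraries where they do the work, as an engineer would, in place of code of your own. Each camera call takes 0.05 s, during which the arm holds its last target. There are 200 camera calls.

## Working session

There is one attempt and no reset: what is moved stays moved. The work goes in short steps, Python scripts to look and compute and a tool call to move; the robot and the scene stay as the last step left them, time stands still between calls to the robot, and variables do not carry over. Pictures are saved under pics/ and viewed, about 12 in all and at most 16, crops included, and the job is handed in when it is done.

Besides the shell and the picture viewer there is one more tool, called after "Emit:" as name(argument=value, ...), one argument or row to a line, values as JSON. play_rows: Moves the arm, as the interface text tells. Its arguments: {"type":"object","properties":{"deltas":{"type":"array","items":{"type":"array","items":{"type":"number"}}},"grip_force":{"type":"number"}},"required":["deltas"]}

```bash
mkdir -p pics; cat > h.py <<'E'
import numpy as np, cv2
from workcell import telemetry, vision, workorder
def grab(n,f,crop=None,s=1):
    im=cv2.cvtColor(vision.grab_frame(n),cv2.COLOR_RGB2BGR)
    cv2.imwrite('pics/raw_'+f,im)
    if crop: x0,y0,x1,y1=crop; im=im[y0:y1,x0:x1]
    cv2.imwrite('pics/'+f,cv2.resize(im,None,fx=s,fy=s,interpolation=cv2.INTER_CUBIC))
def w(n,u,v,z):
    c=vision.camera_info(n);K=np.array(c['mtx'],float);R=cv2.Rodrigues(np.array(c['rvec'],float))[0];t=np.array(c['tvec'],float).ravel()
    d=R.T@np.linalg.solve(K,[u,v,1]);o=-R.T@t
    return (o+d*(z-o[2])/d[2])
def p(n,X):
    c=vision.camera_info(n)
    return cv2.projectPoints(np.array(X,float).reshape(-1,3),np.array(c['rvec'],float),np.array(c['tvec'],float),np.array(c['mtx'],float),None)[0].reshape(-1,2)
def st():
    s=telemetry.observe();print({k:np.round(s[k],3).tolist() for k in ('clock','position','tool_rot','qpos','force','grip_width')})
E
python3 - <<'E'
from h import *
grab('top','t1.png',s=1.56);grab('side','s1.png',s=1.56);st()
for n in('top','side'):
    c=vision.camera_info(n);R=cv2.Rodrigues(np.array(c['rvec'],float))[0];print(n,-R.T@np.array(c['tvec']).ravel(),R)
E
```

```text
{'clock': 0.1, 'position': [0.218, -0.585, 0.231], 'tool_rot': [-1.493, 1.57, 2.006], 'qpos': [1.144, 0.522, -0.036, 1.6, 0.021, 1.021, -0.113], 'force': [0.061, -0.952, -0.148], 'grip_width': 0.085}
top [ 0.47805468 -0.01865763  0.94947896] [[-0.02031515 -0.99911156 -0.03692404]
 [-0.99450517  0.02398748 -0.10190225]
 [ 0.10269743  0.03465099 -0.99410892]]
side [ 0.43085823 -0.77273469  0.77898178] [[ 0.98698519 -0.16079852  0.00201928]
 [-0.1073237  -0.66800279 -0.73637891]
 [ 0.11975752  0.72657836 -0.67656635]]
```

View pics/t1.png

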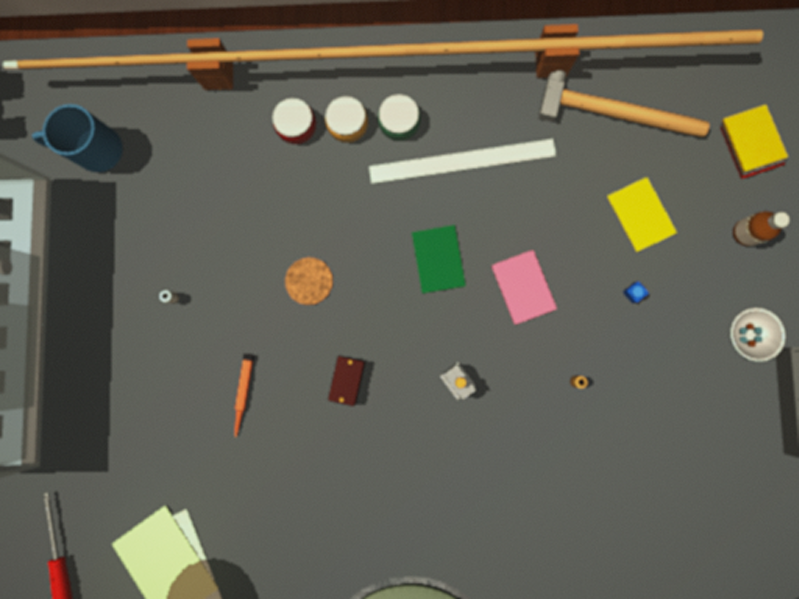

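View pics/s1.png

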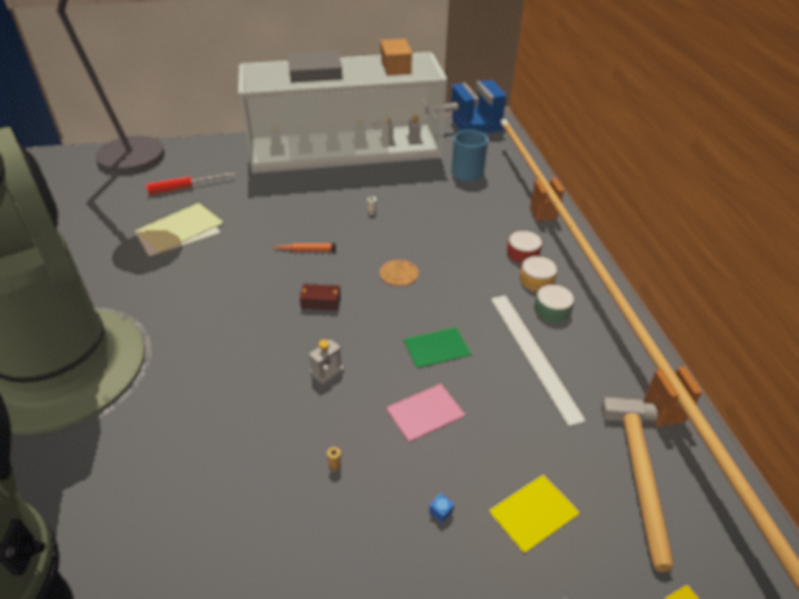

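Candidates (in the 1.56x top view):
- **Green mat:** (440,259), not the pink (524,287) or yellow (642,214) ones.
- **Ferrule:** honey (581,382), not the white one (166,296).
- **Block:** (347,380).
- **Clamp:** (459,381).
- **Pick:** (242,396), not the screwdriver (55,560). Its point is toward the robot, so it needs a half turn.
- **Cork mat:** (309,281).

Next is a close crop.

```bash
python3 - <<'E'
import cv2
im=cv2.imread('pics/raw_t1.png')
a=cv2.resize(im[140:290,145:305],None,fx=5,fy=5,interpolation=cv2.INTER_CUBIC)[:,:800];a=a[:600]
a=cv2.resize(im[140:285,140:300],None,fx=4,fy=4,interpolation=cv2.INTER_CUBIC)
cv2.imwrite('pics/c1.png',a)
b=cv2.resize(im[170:260,280:420],None,fx=5,fy=5,interpolation=cv2.INTER_CUBIC)
cv2.imwrite('pics/c2.png',b)
E
python3 - <<'E'
from h import *
from scipy.spatial.transform import Rotation as Ro
print(Ro.from_euler('xyz',[-1.493,1.57,2.006]).as_matrix().round(3))
im=cv2.imread('pics/raw_t1.png');hsv=cv2.cvtColor(im,cv2.COLOR_BGR2HSV)
def seg(name,box,lo,hi,z):
    x0,y0,x1,y1=box;m=cv2.inRange(hsv[y0:y1,x0:x1],lo,hi)
    n,l,s,c=cv2.connectedComponentsWithStats(m);i=1+np.argmax(s[1:,4])
    pt=np.argwhere(l==i)[:,::-1].astype(np.float32)+[x0,y0]
    W=np.array([w('top',u,v,z)[:2] for u,v in pt]).astype(np.float32)*1000
    r=cv2.minAreaRect(W);print(name,s[i,4],'px',pt.mean(0).round(1),'mean',W.mean(0).round(1),'rect',np.round(r[0],1),np.round(r[1],1),'ang',round(r[2],1))
seg('green',(250,130,310,200),(50,100,40),(80,255,255),.003)
seg('cork',(170,150,225,205),(5,80,80),(25,255,255),.003)
seg('block',(200,215,245,270),(0,90,20),(12,255,255),.028)
seg('block2',(200,215,245,270),(170,60,20),(180,255,255),.028)
seg('pick',(140,220,175,285),(0,110,60),(20,255,255),.007)
seg('ferr',(355,230,390,260),(10,80,80),(30,255,255),.034)
E
```

```text
[[-0.     0.35  -0.937]
 [ 0.001 -0.937 -0.35 ]
 [-1.    -0.001  0.   ]]
green 1121 px [280.7 165.7] mean [630.  -57.9] rect [630.2 -58. ] [99.8 70.1] ang 8.0
cork 777 px [197.5 179.7] mean [600.  149.9] rect [600.3 149.9] [77.  76.9] ang 25.7
block 496 px [221.7 243.7] mean [442.   88.5] rect [441.9  88.5] [42.5 69.3] ang 76.4Traceback (most recent call last):
  File "<stdin>", line 14, in <module>
  File "<stdin>", line 7, in seg
    return _wrapfunc(a, 'argmax', axis=axis, out=out, **kwds)
    return bound(*args, **kwds)
ValueError: attempt to get argmax of an empty sequence
```

View pics/c1.png

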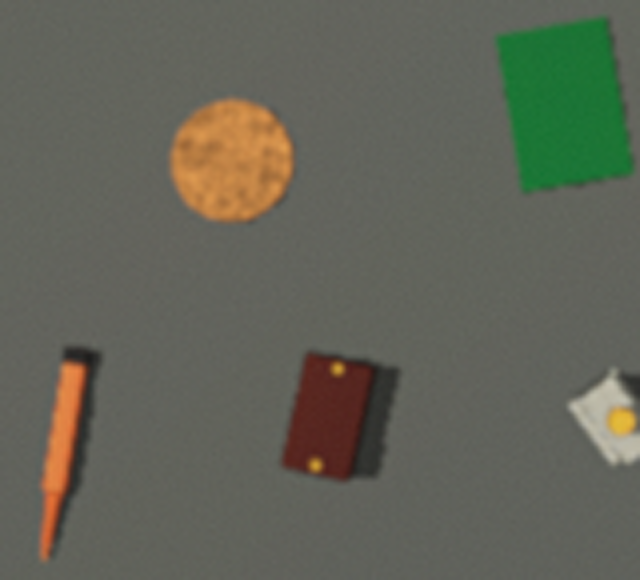

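View pics/c2.png

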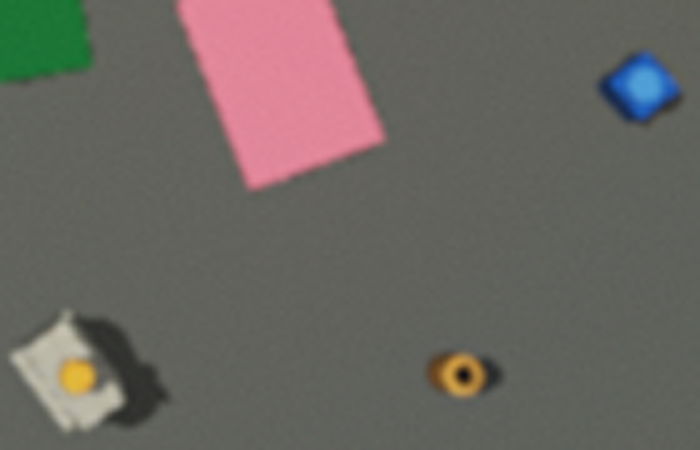

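Both crops confirm the choices:
- **Green mat:** corners (497,37), (608,17), (632,175) and (525,192).
- **Block:** brass pins at (337,369) and (315,465).
- **Pick:** black butt at (82,355), tip at (45,555).
- **Clamp:** knob at (78,377) in c2.
- **Honey ferrule:** at (463,375) in c2.

The block needs a jaw direction of -103.6°, and the mat needs -82°.

Emit:
play_rows(
  deltas=[
    [26,42,0,0,0,-4.26,85],
    [26,42,0,0,0,-4.26,85],
    [26,42,0,0,0,-4.26,85],
    [26,42,0,0,0,-4.26,85],
    [26,42,0,0,0,-4.26,85],
    [26,42,0,0,0,-4.26,85],
    [26,42,0,0,0,-4.26,85],
    [26,42,0,0,0,-4.26,85],
  ],
  grip_force=40,
)

```text
clock: 1.1
position: [0.4268, -0.2482, 0.2313]
tool_rot: [-0.137, 1.571, 2.764]
force: [0.6, -0.7, 0.4]
grip_width: 0.0851
```

Emit:
play_rows(
  deltas=[
    [2,42,0,0,0,0,85],
    [2,42,0,0,0,0,85],
    [2,42,0,0,0,0,85],
    [2,42,-10,0,0,0,85],
    [2,42,-20,0,0,0,85],
    [2,42,-20,0,0,0,85],
    [2,42,-20,0,0,0,85],
    [0,0,0,0,0,0,85],
  ],
)

```text
clock: 2.1
position: [0.4395, 0.0471, 0.16]
tool_rot: [0.007, 1.568, 2.915]
force: [-0.3, -0.8, -0.2]
grip_width: 0.0851
```

```bash
cat >> h.py <<'E'
from scipy.spatial.transform import Rotation as Ro
def jaw():
    s=telemetry.observe();M=Ro.from_euler('xyz',s['tool_rot']).as_matrix();print('tcp mm',np.round(np.array(s['position'])*1000,1),'jawdir',np.degrees(np.arctan2(M[1,1],M[0,1])).round(1),'down',M[:,0].round(3),'q',np.round(s['qpos'],2),'t',s['clock'],'F',np.round(s['force'],1),'w',s['grip_width'])
E
python3 - <<'E'
from h import *
jaw()
im=cv2.imread('pics/raw_t1.png');hsv=cv2.cvtColor(im,cv2.COLOR_BGR2HSV)
def seg(name,box,lo,hi,z):
    x0,y0,x1,y1=box;m=cv2.inRange(hsv[y0:y1,x0:x1],lo,hi)
    pt=np.argwhere(m>0)[:,::-1].astype(np.float32)+[x0,y0]
    W=np.array([w('top',u,v,z)[:2] for u,v in pt]).astype(np.float32)*1000
    r=cv2.minAreaRect(W);print(name,len(pt),'px',pt.mean(0).round(1),'mean',W.mean(0).round(1),'rect',np.round(r[0],1),np.round(r[1],1),'ang',round(r[2],1))
seg('pick',(140,220,175,285),(0,110,60),(20,255,255),.009)
q=lambda u,v,s,x,y,z:print((w('top',u/s+x,v/s+y,z)[:2]*1000).round(1))
print('pick butt,tip');q(82,352,4,140,140,.012);q(45,558,4,140,140,.006)
print('bridge corners');[q(u,v,5,280,170,.052) for u,v in((12,355),(68,314),(125,395),(72,432))]
print('knob');q(78,377,5,280,170,.068)
print('ferr');q(464,375,5,280,170,.034)
E
```

```text
tcp mm [439.5  47.1 160. ] jawdir -103.4 down [-0.002  0.001 -1.   ] q [-0.1   0.35 -0.17  2.12  0.09  0.68 -2.14] t 2.1 F [-0.3 -0.8 -0.2] w 0.08514492482367453
pick 305 px [155.  251.4] mean [425.7 254.2] rect [418.7 255.4] [ 17.5 119.9] ang 80.7
pick butt,tip
[482.1 240.2]
[358.1 264. ]
bridge corners
[446.4 -54.9]
[464.6 -81.2]
[ 427.2 -106.1]
[410.8 -81.3]
knob
[436.5 -83.7]
ferr
[ 432.5 -265.5]
```

Emit:
play_rows(
  deltas=[
    [2.5,41.4,0,0,0,-0.2,85],
    [0,0,-30,0,0,0,85],
    [0,0,-45,0,0,0,85],
    [0,0,-45,0,0,0,80],
    [0,0,-25,0,0,0,75],
    [0,0,-10,0,0,0,70],
    [0,0,0,0,0,0,65],
    [0,0,0,0,0,0,60],
  ],
)

```text
clock: 3.1
position: [0.4434, 0.0857, 0.0073]
tool_rot: [-2.665, 1.569, 0.235]
force: [-0.2, 0.1, -0.3]
grip_width: 0.0601
```

```bash
python3 -c "
from h import *
jaw()"
```

```text
tcp mm [443.4  85.7   7.3] jawdir -103.9 down [ 0.001  0.    -1.   ] q [-0.25  0.66 -0.1   2.18  0.2   0.3  -2.33] t 3.1 F [-0.2  0.1 -0.3] w 0.060126058493034
```

Emit:
play_rows(
  deltas=[
    [-1.4,2.6,-1.5,0,0,0.3,60],
    [0,0,0,0,0,0,48],
    [0,0,0,0,0,0,42],
    [0,0,0,0,0,0,36],
    [0,0,0,0,0,0,36],
    [0,0,0,0,0,0,36],
  ],
)

```text
clock: 3.85
position: [0.4415, 0.0885, 0.0052]
tool_rot: [-2.553, 1.57, 0.352]
force: [-2.6, 1.2, 10.6]
grip_width: 0.0415
```

Emit:
play_rows(
  deltas=[
    [0,0,15,0,0,0,36],
    [0,0,30,0,0,0,36],
    [10,-10,15,0,0,3,36],
    [35,-27,0,0,0,4,36],
    [35,-27,0,0,0,4,36],
    [35,-27,0,0,0,4,36],
    [35,-27,0,0,0,4,36],
    [20,-14,0,0,0,2.6,36],
  ],
)

```text
clock: 4.85
position: [0.6125, -0.0459, 0.0657]
tool_rot: [2.238, 1.57, -0.763]
force: [-0.1, 0.9, -1.4]
grip_width: 0.0416
```

```bash
python3 -c "
from h import *
jaw();grab('side','s2.png',(150,80,350,230),4)"
```

```text
tcp mm [612.5 -45.9  65.7] jawdir -82.0 down [ 0.001 -0.001 -1.   ] q [ 0.16  0.72 -0.27  1.74  0.28  0.72 -1.69] t 4.85 F [-0.1  0.9 -1.4] w 0.04158956864324296
```

View pics/s2.png

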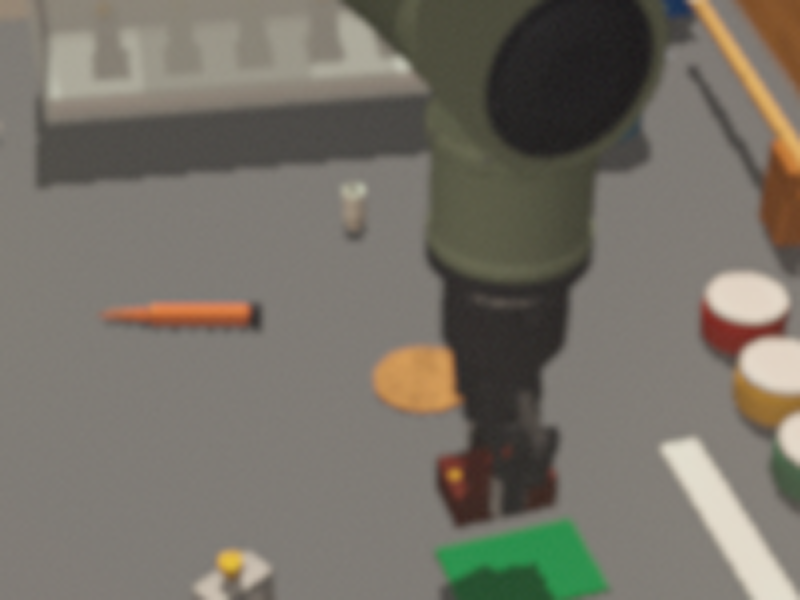

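The side view shows the block held level at (495,485), just short of the mat. Continuing to its centre.

Emit:
play_rows(
  deltas=[
    [10,-7,0,0,0,0,36],
    [7.5,-5,0,0,0,0,36],
    [0,0,-25,0,0,0,36],
    [0,0,-20,0,0,0,36],
    [0,0,-9,0,0,0,36],
    [0,0,0,0,0,0,36],
    [0,0,0,0,0,0,36],
  ],
)

```text
clock: 5.78
position: [0.6293, -0.0556, 0.0114]
tool_rot: [3.025, 1.57, 0.024]
force: [0.2, 0.0, -0.8]
grip_width: 0.0408
```

```bash
python3 -c "
from h import *
jaw()"
```

```text
tcp mm [629.3 -55.6  11.4] jawdir -81.9 down [ 0.001  0.    -1.   ] q [ 0.16  0.82 -0.25  1.7   0.3   0.65 -1.69] t 5.775 F [ 0.2  0.  -0.8] w 0.040837419689624226
```

Emit:
play_rows(
  deltas=[
    [0.7,-2.2,0,0,0,0,36],
    [0,0,-2.6,0,0,0,36],
    [0,0,0,0,0,0,36],
    [0,0,0,0,0,0,46],
    [0,0,0,0,0,0,60],
    [0,0,0,0,0,0,75],
    [0,0,20,0,0,0,75],
    [0,0,50,0,0,0,75],
  ],
)

```text
clock: 6.78
position: [0.6285, -0.0576, 0.0784]
tool_rot: [-0.244, 1.568, 3.038]
force: [-0.5, 1.0, 0.6]
grip_width: 0.0749
```

Emit:
play_rows(
  deltas=[
    [0,0,40,0,0,0,75],
    [-30,-4,0,0,0,4,75],
    [-40,-5,0,0,0,5,75],
    [-40,-5,0,0,0,5,75],
    [-40,-5,0,0,0,5,75],
    [-40,-5,0,0,0,5,75],
    [-3,0,0,0,0,5,75],
    [0,0,0,0,0,0,75],
  ],
)

```text
clock: 7.78
position: [0.4369, -0.0822, 0.1193]
tool_rot: [2.042, 1.569, -0.453]
force: [0.5, 0.0, 0.2]
grip_width: 0.0748
```

```bash
python3 -c "
from h import *
jaw();grab('top','t2.png',(250,130,410,250),5)"
```

```text
tcp mm [436.9 -82.2 119.3] jawdir -53.0 down [ 0.002 -0.001 -1.   ] q [ 0.41  0.45 -0.46  2.14  0.34  0.62 -1.21] t 7.775 F [0.5 0.  0.2] w 0.07477844565018885
```

View pics/t2.png

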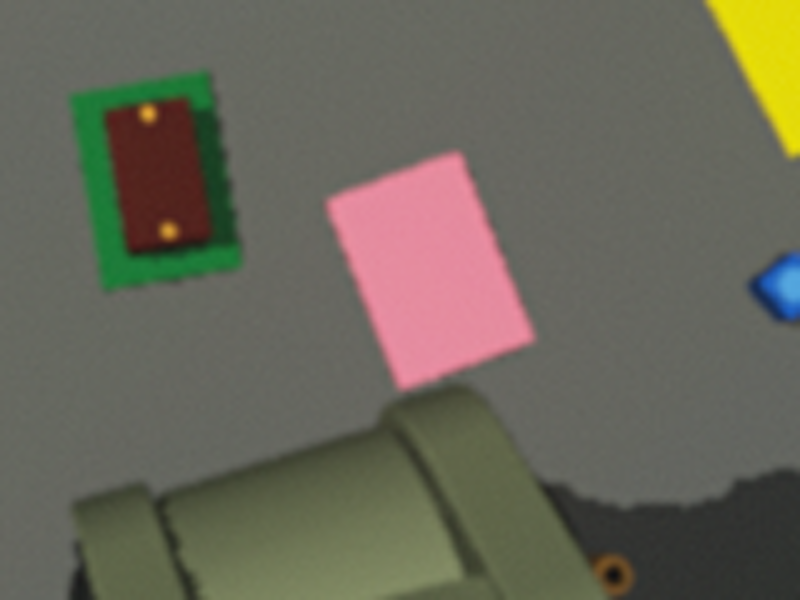

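The block sits squarely on the green mat: block centre at (158,175), mat centre at (157,180). The arm is now above the clamp.

Emit:
play_rows(
  deltas=[
    [0,0,0,0,0,-1.5,75],
    [0,0,-40,0,0,0,75],
    [0,0,-40,0,0,0,70],
    [0,0,-17,0,0,0,60],
    [0,0,0,0,0,0,45],
    [0,0,0,0,0,0,30],
    [0,0,0,0,0,0,18],
    [0,0,0,0,0,0,18],
  ],
)

```text
clock: 8.82
position: [0.4373, -0.082, 0.022]
tool_rot: [2.396, 1.569, -0.126]
force: [-0.0, 0.1, 9.1]
grip_width: 0.0235
```

Emit:
play_rows(
  deltas=[
    [0,0,0,0,0,0,18],
    [0,0,0,0,0,0,18],
  ],
)

```text
clock: 9.07
position: [0.4373, -0.082, 0.022]
tool_rot: [2.379, 1.569, -0.143]
force: [1.0, -0.6, 9.4]
grip_width: 0.0235
```

```bash
python3 -c "
from h import *
jaw()
print(w('top',158/5+250,175/5+130,.031)*1000)"
```

```text
tcp mm [437.3 -82.   22. ] jawdir -54.5 down [ 0.002 -0.    -1.   ] q [ 0.29  0.63 -0.3   2.19  0.5   0.38 -1.38] t 9.075 F [ 1.  -0.6  9.4] w 0.023456222755307815
[627.09954365 -58.91910019  31.        ]
```

Emit:
play_rows(
  deltas=[
    [0,0,15,0,0,0,18],
    [0,0,35,0,0,0,18],
    [10,20,10,0,0,0,18],
    [25,36,0,0,0,0,18],
    [25,36,0,0,0,0,18],
    [25,36,0,0,0,0,18],
    [25,36,0,0,0,0,18],
    [25,36,0,0,0,0,18],
  ],
)

```text
clock: 10.07
position: [0.5721, 0.1205, 0.0815]
tool_rot: [-1.95, 1.57, 1.813]
force: [-0.7, -0.6, -1.1]
grip_width: 0.0231
```

Emit:
play_rows(
  deltas=[
    [20,25,0,0,0,0,18],
    [7.7,7,0,0,0,0,18],
    [0,0,-20,0,0,0,18],
    [0,0,-20,0,0,0,18],
    [0,0,-12,0,0,0,18],
    [0,0,0,0,0,0,18],
    [0,0,0,0,0,0,18],
  ],
)

```text
clock: 10.95
position: [0.5995, 0.1501, 0.0295]
tool_rot: [2.891, 1.57, 0.369]
force: [-0.5, 0.3, -1.6]
grip_width: 0.0233
```

```bash
python3 -c "
from h import *
jaw();grab('side','s3.png',(200,100,340,205),5)"
```

```text
tcp mm [599.5 150.1  29.5] jawdir -54.5 down [ 0.  0. -1.] q [-0.1   0.8  -0.37  1.73  0.41  0.69 -1.63] t 10.95 F [-0.5  0.3 -1.6] w 0.02325099839964697
```

View pics/s3.png

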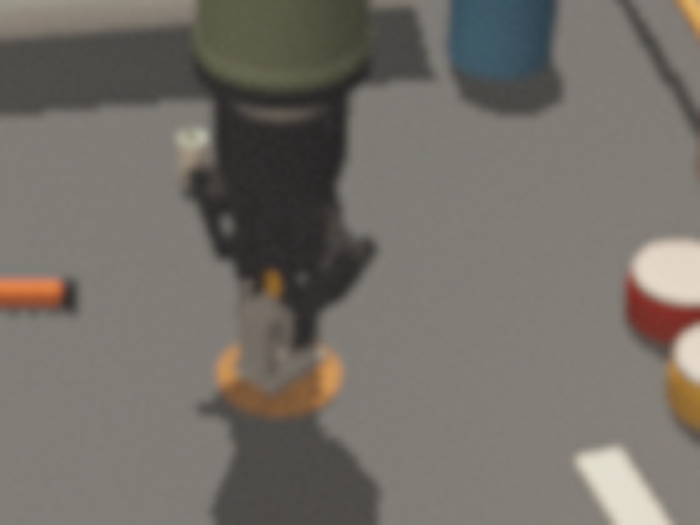

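The clamp hangs upright over the cork mat, knob at (272,285) and mat centre at (280,375). Lowering the last 4 mm and releasing.

Emit:
play_rows(
  deltas=[
    [0,0,-3.5,0,0,0,18],
    [0,0,-0.8,0,0,0,18],
    [0,0,0,0,0,0,18],
    [0,0,0,0,0,0,30],
    [0,0,0,0,0,0,45],
    [0,0,0,0,0,0,60],
    [0,0,30,0,0,0,60],
    [0,0,45,0,0,0,60],
  ],
)

```text
clock: 12.0
position: [0.5985, 0.1501, 0.0998]
tool_rot: [-0.439, 1.568, -2.96]
force: [-0.1, 0.4, 0.2]
grip_width: 0.0603
```

Emit:
play_rows(
  deltas=[
    [0,0,45,0,0,10,50],
    [-30,15,0,0,0,10,40],
    [-30,18,0,0,0,10,40],
    [-30,18,0,0,0,10,40],
    [-30,18,0,0,0,10,40],
    [-30,18,0,0,0,10,40],
    [0,0,0,0,0,10,40],
    [0,0,0,0,0,10,40],
  ],
)

```text
clock: 13.0
position: [0.4491, 0.2374, 0.1451]
tool_rot: [0.885, 1.57, -0.233]
force: [0.6, -0.2, 0.7]
grip_width: 0.0401
```

```bash
python3 -c "
from h import *
jaw();grab('top','t3.png',(120,140,280,260),5)"
```

```text
tcp mm [449.1 237.4 145.1] jawdir 25.9 down [ 0. -0. -1.] q [ 0.    0.57 -0.82  1.96  0.56  0.85 -0.67] t 13.0 F [ 0.6 -0.2  0.7] w 0.04012629859869708
```

View pics/t3.png

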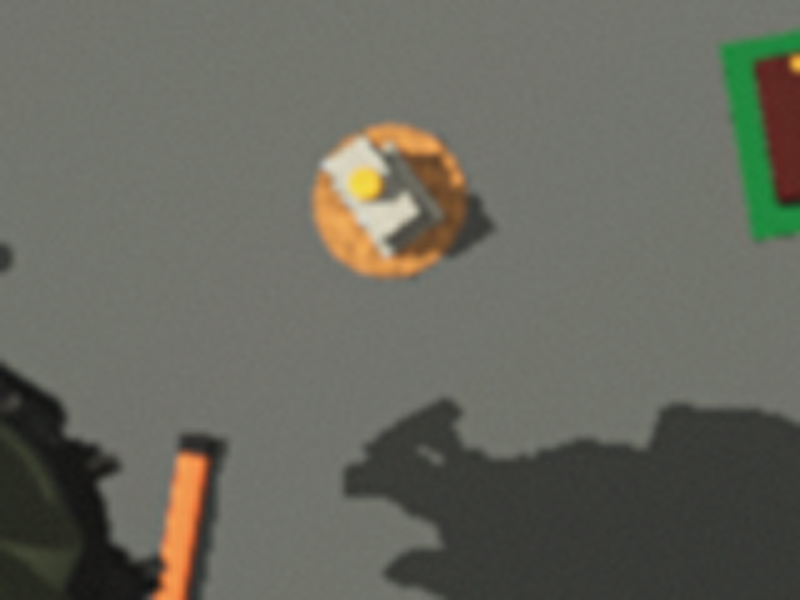

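```bash
python3 -c "
from h import *
q=lambda u,v,z:print((w('top',u/5+120,v/5+140,z)[:2]*1000).round(1))
print('knob');q(365,183,.071);print('bridge');[q(*a,.055) for a in((322,162),(360,138),(418,208),(388,255))]
print('pick');q(194,460,.012);q(181,540,.012);q(201,443,.012)
"
```

```text
knob
[598.8 148.4]
bridge
[611.6 171.8]
[622.6 153.7]
[588.5 126.4]
[566.6 140.7]
pick
[472.5 244.3]
[433.9 250.5]
[480.7 240.9]
```

Emit:
play_rows(
  deltas=[
    [-6,6,0,0,0,9,40],
    [-6,6.5,0,0,0,9,40],
    [0,0,0,0,0,9,40],
    [0,0,-20,0,0,9,40],
    [0,0,-30,0,0,9,40],
    [0,0,-30,0,0,9,40],
    [0,0,-20,0,0,0,40],
    [0,0,0,0,0,0,40],
  ],
)

```text
clock: 14.05
position: [0.4366, 0.2493, 0.044]
tool_rot: [-2.529, 1.569, -2.714]
force: [-0.9, 0.5, -0.3]
grip_width: 0.0397
```

```bash
python3 -c "
from h import *
jaw()
"
```

```text
tcp mm [436.6 249.3  44. ] jawdir 79.4 down [-0.002 -0.001 -1.   ] q [ 0.    0.8  -0.9   2.02  0.91  0.79 -0.06] t 14.05 F [-0.9  0.5 -0.3] w 0.03971123874158448
```

Emit:
play_rows(
  deltas=[
    [0.4,0.7,-25,0,0,0.6,40],
    [0,0,-15,0,0,0,36],
    [0,0,0,0,0,0,28],
    [0,0,0,0,0,0,20],
    [0,0,0,0,0,0,10],
    [0,0,0,0,0,0,9],
    [0,0,0,0,0,0,9],
    [0,0,0,0,0,0,9],
  ],
)

```text
clock: 15.05
position: [0.438, 0.2506, 0.0058]
tool_rot: [0.565, 1.57, 0.393]
force: [-1.1, -0.1, 7.5]
grip_width: 0.0124
```

Emit:
play_rows(
  deltas=[
    [0,0,10,0,0,0,9],
    [0,0,30,0,0,0,9],
    [0,0,40,0,0,0,9],
    [0,0,40,0,0,0,9],
    [0,0,0,0,0,0,9],
  ],
)

```text
clock: 15.68
position: [0.4387, 0.251, 0.128]
tool_rot: [0.564, 1.567, 0.392]
force: [-0.6, -0.9, -1.1]
grip_width: 0.0124
```

```bash
python3 -c "
from h import *
jaw();grab('side','s4.png',(130,60,330,210),4)
"
```

```text
tcp mm [438.7 251.  128. ] jawdir 80.1 down [ 0.004  0.002 -1.   ] q [ 0.09  0.68 -1.02  1.97  0.75  0.91  0.08] t 15.675 F [-0.6 -0.9 -1.1] w 0.012422805645070407
```

View pics/s4.png

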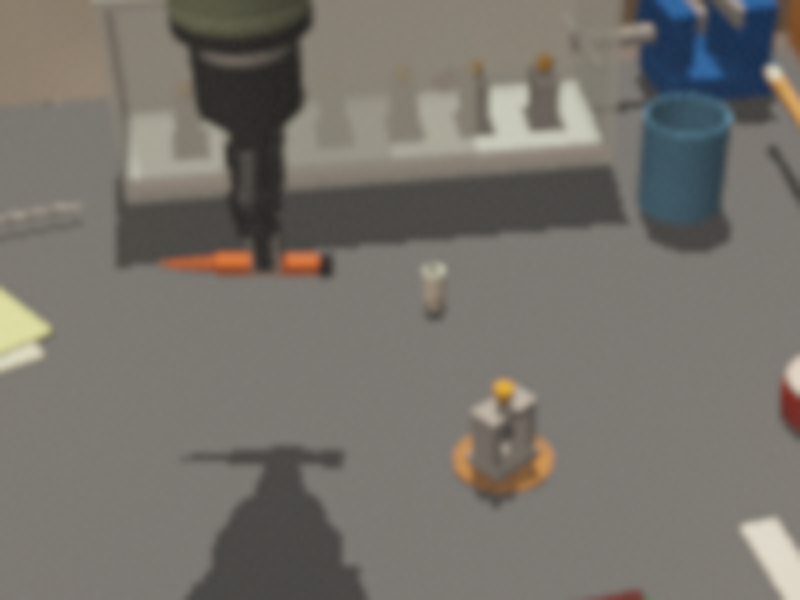

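The pick is held level, butt at (330,264) and tip at (162,264). Carrying it over at height while turning -162°.

Emit:
play_rows(
  deltas=[
    [10,-13,0,0,0,-10.13,9],
    [10,-13,0,0,0,-10.13,9],
    [10,-13,0,0,0,-10.13,9],
    [10,-13,0,0,0,-10.13,9],
    [10,-13,0,0,0,-10.13,9],
    [10,-13,0,0,0,-10.13,9],
    [10,-13,0,0,0,-10.13,9],
    [10,-13,0,0,0,-10.13,9],
  ],
)

```text
clock: 16.73
position: [0.5175, 0.1457, 0.1243]
tool_rot: [-1.243, 1.57, -2.835]
force: [-0.1, 0.7, 0.4]
grip_width: 0.0126
```

Emit:
play_rows(
  deltas=[
    [10,-13,0,0,0,-10.13,9],
    [10,-13,0,0,0,-10.13,9],
    [10,-13,0,0,0,-10.13,9],
    [10,-13,0,0,0,-10.13,9],
    [10,-13,0,0,0,-10.13,9],
    [10,-13,0,0,0,-10.13,9],
    [10,-13,0,0,0,-10.13,9],
    [10,-13,0,0,0,-10.13,9],
  ],
)

```text
clock: 17.73
position: [0.5974, 0.0419, 0.1242]
tool_rot: [0.031, 1.569, -2.975]
force: [-0.3, 0.7, -0.6]
grip_width: 0.0126
```

```bash
python3 -c "
from h import *
jaw();grab('side','s5.png',(180,60,340,240),3.3)
"
```

```text
tcp mm [597.4  41.9 124.2] jawdir -82.2 down [-0.001 -0.    -1.   ] q [ 0.03  0.62 -0.29  1.75  0.24  0.8  -1.81] t 17.725 F [-0.3  0.7 -0.6] w 0.01257484449903505
```

View pics/s5.png

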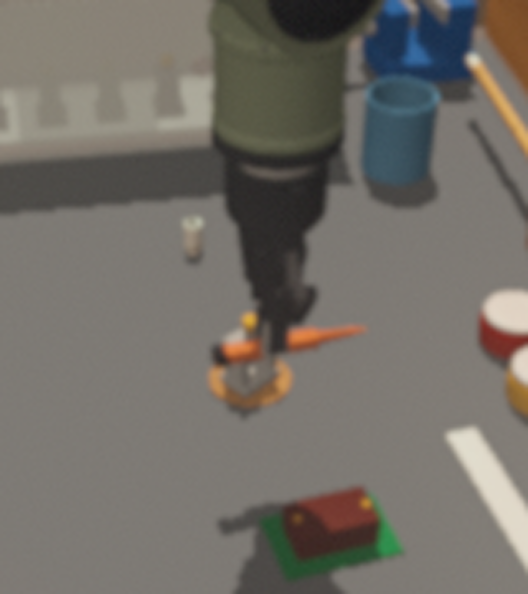

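The pick is still level, tip at (362,330) pointing away from the robot and butt at (220,355). Lowering.

Emit:
play_rows(
  deltas=[
    [0.8,1.7,-30,0,0,0,9],
    [0,0,-40,0,0,0,9],
    [0,0,-30,0,0,0,9],
    [0,0,-12,0,0,0,9],
    [0,0,-4,0,0,0,9],
    [0,0,0,0,0,0,9],
    [0,0,0,0,0,0,9],
  ],
)

```text
clock: 18.65
position: [0.599, 0.0441, 0.0099]
tool_rot: [3.096, 1.569, 0.095]
force: [0.5, -0.3, -0.9]
grip_width: 0.0125
```

```bash
python3 -c "
from h import *
jaw()"
```

```text
tcp mm [599.   44.1   9.9] jawdir -81.9 down [ 0.001  0.    -1.   ] q [-0.01  0.79 -0.24  1.79  0.31  0.6  -1.86] t 18.65 F [ 0.5 -0.3 -0.9] w 0.012535825770402667
```

Emit:
play_rows(
  deltas=[
    [0,0,-3.4,0,0,0,9],
    [0,0,0,0,0,0,9],
    [0,0,0,0,0,0,15],
    [0,0,0,0,0,0,25],
    [0,0,0,0,0,0,35],
    [0,0,20,0,0,0,35],
    [0,0,50,0,0,0,35],
    [0,0,50,0,0,0,35],
  ],
)

```text
clock: 19.65
position: [0.5983, 0.0441, 0.1281]
tool_rot: [-2.739, 1.57, 0.544]
force: [1.3, -0.2, -0.1]
grip_width: 0.035
```

Emit:
play_rows(
  deltas=[
    [-23,-43,0,0,0,0,40],
    [-23,-43,0,0,0,0,40],
    [-23,-43,0,0,0,0,40],
    [-23,-43,0,0,0,0,40],
    [-23,-43,0,0,0,0,40],
    [-23,-43,0,0,0,0,40],
    [-23,-43,0,0,0,0,40],
    [0,0,0,0,0,0,40],
  ],
)

```text
clock: 20.65
position: [0.4356, -0.2603, 0.1266]
tool_rot: [1.422, 1.569, -1.584]
force: [-0.1, 0.9, -0.7]
grip_width: 0.0399
```

```bash
python3 -c "
from h import *
jaw();grab('top','t4.png',(170,120,320,230),5)"
```

```text
tcp mm [ 435.6 -260.3  126.6] jawdir -82.2 down [-0.    -0.002 -1.   ] q [ 0.65  0.5  -0.3   1.99  0.23  0.69 -1.23] t 20.65 F [-0.1  0.9 -0.7] w 0.03987816633112208
```

View pics/t4.png

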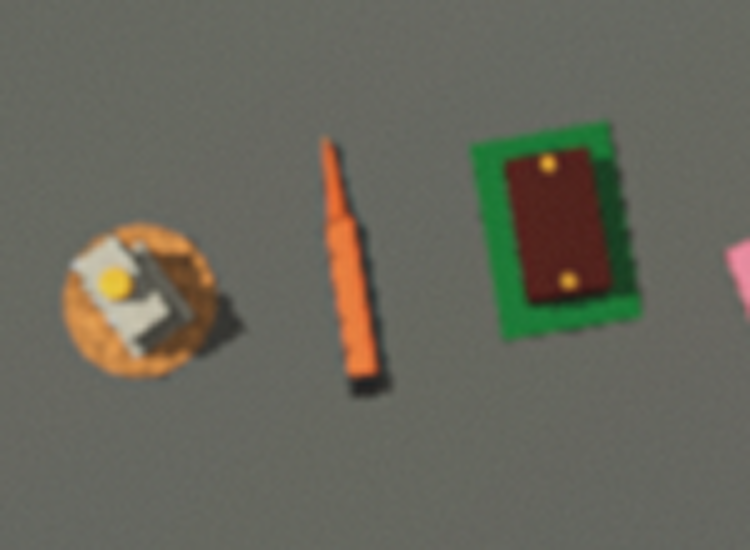

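The pick lies tip-up at (326,140), butt (365,395), between the clamp knob (115,284) and the block (559,225).

```bash
python3 -c "
from h import *
f=lambda u,v,z:(w('top',u/5+170,v/5+120,z)[:2]*1000)
a=f(326,138,.006);b=f(366,397,.012);print('pick',a,b,(a+b)/2,np.degrees(np.arctan2(*(a-b)[::-1])))
c=[f(*x,.031) for x in((507,160),(588,148),(612,290),(530,303))];print('block',np.mean(c,0))
print('ferr side',w('side',334/1.56,453/1.56,.034)*1000)
print('block pins mid',(f(548,163,.031)+f(569,282,.031))/2)
m=np.array([630,-58]);R=np.array([[np.cos(.14),np.sin(.14)],[-np.sin(.14),np.cos(.14)]]);print('pick in mat',R@((a+b)/2-m))
"
```

```text
pick [678.14196017  54.3437065 ] [547.59673719  36.31629842] [612.86934868  45.33000246] 7.862431247862459
block [627.10145961 -59.48862664]
ferr side [ 436.82273622 -266.12843899   34.        ]
block pins mid [628.40979607 -59.17940015]
pick in mat [ -2.54405458 104.70948577]
```

Emit:
play_rows(
  deltas=[
    [-1.6,-5.2,0,0,0,0,42],
    [0,0,-40,0,0,0,42],
    [0,0,-40,0,0,0,42],
    [0,0,-30,0,0,0,42],
    [0,0,-9,0,0,0,42],
    [0,0,0,0,0,0,42],
  ],
)

```text
clock: 21.45
position: [0.4363, -0.2617, 0.0068]
tool_rot: [-1.149, 1.571, 2.134]
force: [-0.8, -0.7, -0.7]
grip_width: 0.0422
```

```bash
python3 -c "
from h import *
jaw();grab('side','s6.png',(170,240,270,320),7)"
```

```text
tcp mm [ 436.3 -261.7    6.8] jawdir -81.9 down [-0.  0. -1.] q [ 0.58  0.71 -0.21  2.03  0.33  0.43 -1.31] t 21.45 F [-0.8 -0.7 -0.7] w 0.042200566911846364
```

View pics/s6.png

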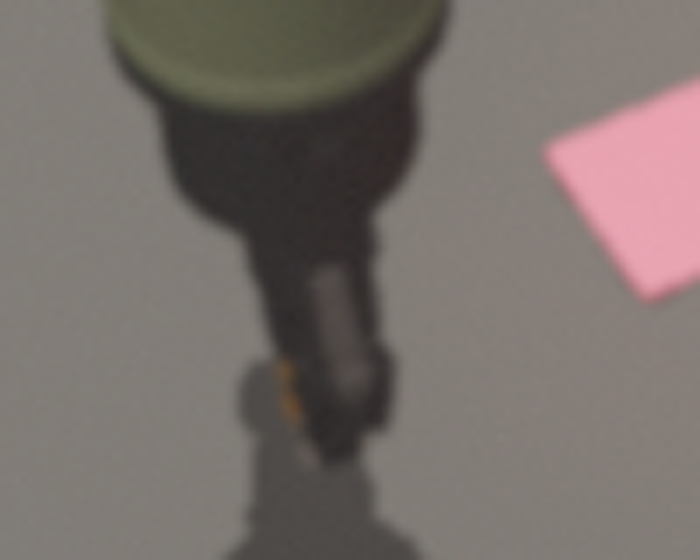

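The ferrule is just visible behind the near finger at (287,390). Correcting by a few mm and closing.

Emit:
play_rows(
  deltas=[
    [-2,-3.5,0,0,0,0,42],
    [0,0,0,0,0,0,36],
    [0,0,0,0,0,0,28],
    [0,0,0,0,0,0,20],
    [0,0,0,0,0,0,13],
    [0,0,0,0,0,0,13],
    [0,0,0,0,0,0,13],
  ],
  grip_force=25,
)

```text
clock: 22.38
position: [0.434, -0.2657, 0.0067]
tool_rot: [2.401, 1.571, -0.6]
force: [-0.8, 0.7, 5.1]
grip_width: 0.0173
```

Emit:
play_rows(
  deltas=[
    [0,0,10,0,0,0,13],
    [0,0,40,0,0,0,13],
    [0,0,50,0,0,0,13],
    [0,0,0,0,0,0,13],
  ],
)

```text
clock: 22.88
position: [0.4353, -0.2666, 0.1101]
tool_rot: [2.481, 1.565, -0.52]
force: [0.3, 0.1, -0.3]
grip_width: 0.0174
```

```bash
python3 -c "
from h import *
jaw()"
```

```text
tcp mm [ 435.3 -266.6  110.1] jawdir -81.9 down [ 0.005 -0.003 -1.   ] q [ 0.66  0.53 -0.3   2.    0.25  0.65 -1.23] t 22.875 F [ 0.3  0.1 -0.3] w 0.017363673610693724
```

Emit:
play_rows(
  deltas=[
    [25,25,0,0,0,0,13],
    [33,36,0,0,0,0,13],
    [33,36,0,0,0,0,13],
    [33,36,0,0,0,0,13],
    [33,36,0,0,0,0,13],
    [25,26,0,0,0,0,13],
    [11,12,0,0,0,0,13],
    [0,0,0,0,0,0,13],
  ],
)

```text
clock: 23.88
position: [0.6266, -0.0583, 0.1061]
tool_rot: [-0.24, 1.57, 3.043]
force: [-0.0, 0.0, 0.1]
grip_width: 0.017
```

Emit:
play_rows(
  deltas=[
    [0,0,-30,0,0,0,13],
    [0,0,-25,0,0,0,13],
    [0,0,-8,0,0,0,13],
    [0,0,0,0,0,0,13],
  ],
)

```text
clock: 24.38
position: [0.6264, -0.0595, 0.0436]
tool_rot: [0.275, 1.57, -2.726]
force: [-0.6, -0.0, -0.5]
grip_width: 0.0171
```

```bash
python3 -c "
from h import *
jaw();grab('side','s7.png',(215,160,325,250),6.5)"
```

```text
tcp mm [626.4 -59.5  43.6] jawdir -82.0 down [-0.001 -0.    -1.   ] q [ 0.17  0.77 -0.26  1.7   0.28  0.7  -1.66] t 24.375 F [-0.6 -0.  -0.5] w 0.017065688278977264
```

View pics/s7.png

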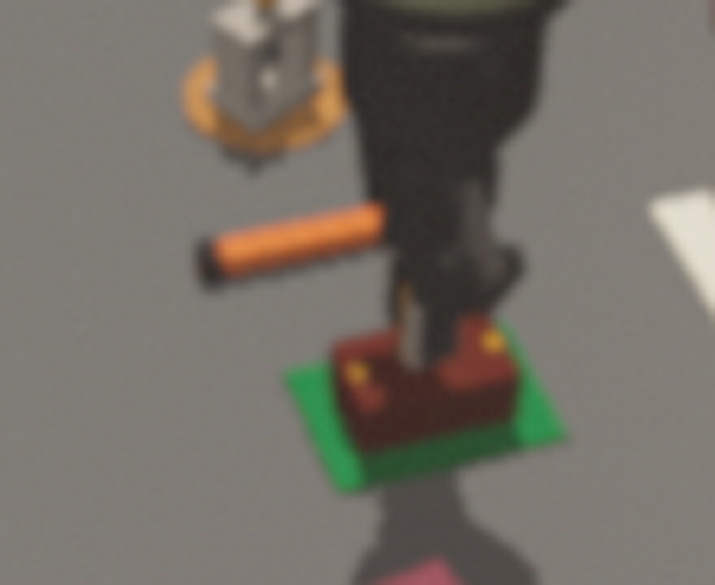

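The ferrule hangs over the middle of the block, with the pins at (355,372) and (493,340). Lowering about 5.5 mm.

Emit:
play_rows(
  deltas=[
    [1.5,0.3,-3,0,0,0,13],
    [0,0,-2,0,0,0,13],
    [0,0,0,0,0,0,13],
    [0,0,0,0,0,0,13],
  ],
)

```text
clock: 24.92
position: [0.6284, -0.0583, 0.0386]
tool_rot: [1.537, 1.571, -1.464]
force: [-0.6, -0.3, 0.2]
grip_width: 0.0171
```

```bash
python3 -c "
from h import *
jaw()"
```

```text
tcp mm [628.4 -58.3  38.6] jawdir -81.9 down [ 0. -0. -1.] q [ 0.17  0.78 -0.26  1.7   0.28  0.7  -1.67] t 24.925 F [-0.6 -0.3  0.2] w 0.017136128580247517
```

Emit:
play_rows(
  deltas=[
    [0,0,-0.6,0,0,0,13],
    [0,0,0,0,0,0,13],
    [0,0,0,0,0,0,17],
    [0,0,0,0,0,0,21],
    [0,0,0,0,0,0,28],
    [0,0,0,0,0,0,38],
    [0,0,15,0,0,0,38],
    [0,0,40,0,0,0,38],
  ],
)

```text
clock: 25.92
position: [0.6275, -0.0582, 0.093]
tool_rot: [-0.232, 1.568, 3.051]
force: [0.8, -0.0, 0.5]
grip_width: 0.0381
```

Emit:
play_rows(
  deltas=[
    [0,0,50,0,0,0,40],
    [-35,-40,10,0,0,0,40],
    [-35,-40,0,0,0,0,40],
    [-35,-40,0,0,0,0,40],
    [-35,-40,0,0,0,0,40],
    [-35,-40,0,0,0,0,40],
    [-20,-30,0,0,0,0,40],
    [0,0,0,0,0,0,40],
  ],
)

```text
clock: 26.92
position: [0.4318, -0.2908, 0.1539]
tool_rot: [1.539, 1.569, -1.466]
force: [0.5, 0.1, 0.5]
grip_width: 0.0395
```

```bash
python3 -c "
from h import *
jaw();grab('top','t5.png',(170,120,320,230),5);grab('side','s8.png',(200,110,330,250),4.2)"
```

```text
tcp mm [ 431.8 -290.8  153.9] jawdir -82.2 down [ 0.    -0.001 -1.   ] q [ 0.71  0.47 -0.3   1.94  0.2   0.76 -1.14] t 26.925 F [0.5 0.1 0.5] w 0.039493299423298246
```

View pics/t5.png

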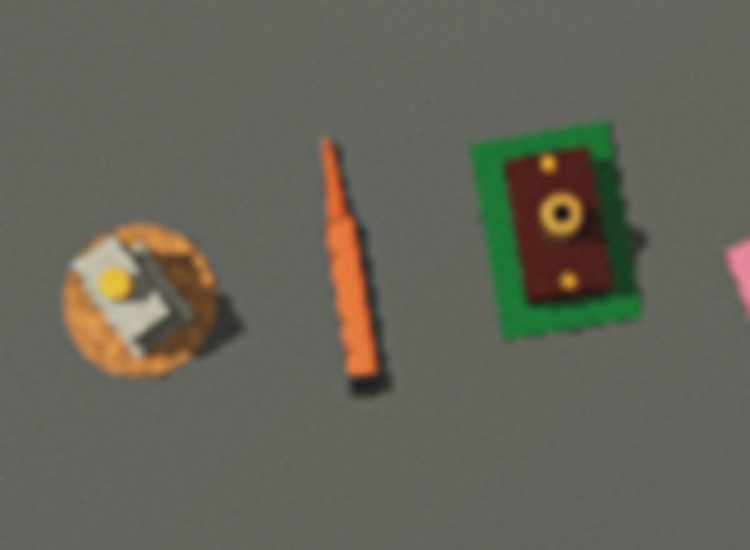

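View pics/s8.png

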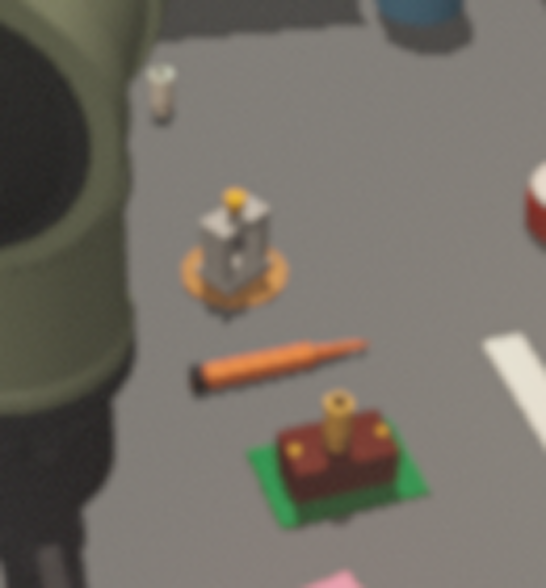

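Everything stands as ordered: ferrule upright on the block at (562,213), clamp knob (115,284), pick between them. I'll do the final numeric check and hand in.

```bash
python3 -c "
from h import *
a=w('top',562/5+170,213/5+120,.065)*1000
print('ferrule',a,'off block',np.hypot(*(a[:2]-[628,-59.3])))
workorder.job_done()"
```

```text
ferrule [627.16591016 -59.43957925  65.        ] off block 0.8456880243338176
the job is handed in; nothing more can be done
```

The kit is set out in the order asked, and the job was handed in at about 27 s on the robot's clock. I placed the block on the green mat, the clamp on the cork mat, then the pick turned half round and laid between them, and last the honey-coloured ferrule on the block.

These are the offsets measured in the top camera, whose calibration is good to about 2 mm:

| Item | Measured | Limit |
|---|---|---|
| Block from green mat's centre | about 3 mm | 12 mm |
| Clamp from cork mat's centre | about 2 mm | 12 mm |
| Pick from halfway point | under 1 mm | 15 mm |
| Pick from line of centres | about 3 mm | 25 mm |
| Pick from mat's long side | about 0.2° | 0.2 rad (11.5°) |
| Ferrule from block's middle | about 1 mm | 10 mm |

In the last pictures the block lies square and the clamp stands upright. The pick's point faces away from the robot, the ferrule stands upright, and the arm is clear of everything.

The white ferrule looked unmoved in the last side view. I did not measure it or the chalk again, but the arm stayed well clear of both.

No checks failed. The only disagreement was in locating the ferrule before the grasp, where the two cameras differed by about 4 mm in x.

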